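# Take up the end play of a bench arbor with its stop collar

### The arm

A 6-joint arm with a two-finger parallel gripper is mounted at the origin on a cart in front of the work surface, level with it; the furniture and walls round the work are solid. World frame = base frame: x ahead of the robot, y to its left, z up, the work surface at z = 0. Lengths are in m, angles in rad, forces in N, time in s.
With the tool pointing down it reaches from about 0.425 to 0.95 m from the base axis. Payload 3.5 kg.
Tool frame: the origin (TCP) lies midway between the tips of the shut fingers; the grasp point (between the pads) lies 19 mm behind it; z points along the fingers, y is the direction in which the jaws open and shut (so a half turn about z gives the same grasp; the last joint's range is limited). The gripper opens to 85 mm and grips with 20 to 120 N. Pads are 22 mm wide; open, the fingers measure 114 mm over their backs; the gripper's body (76 mm by 85 mm) begins 54 mm behind the grasp point. The pads swing forward as they close: fully open they stand 13 mm farther back than shut.
Start: joints at [1.162, 0.286, 1.577, -0, 1.279, -0.15], TCP at [0.173, 0.653, 0.231] pointing down, gripper open.
Joint ranges: [-2.77, 2.77], [-0.9, 2.22], [0.21, 2.48], [-1.53, 4.67], [0.24, 2.81], [-2.84, 2.84]. Speed limits (rad/s): [2.79, 2.79, 3.14, 3.14, 3.14, 3.14].

### API

Orientations are given as a unit quaternion [x, y, z, w].
In Python, from plant import ctrl gives the robot as it stands.
- The arm moves only by the tool apply_moves, never from a script. Its argument "moves" is a list that holds one entry, the list of rows, each a list of 7 numbers: the shift along the tool's x, y, z in m, then the turn, a rotation vector about the tool's x, y, z in degrees, then the gripper's target within -1 to 1 (shut at 1, half-way at 0, fully open at -1). In form: [[[tx, ty, tz, ax, ay, az, hand], ...]]. A call has 1 to 12 rows; each row shifts and turns the pose as measured when the row begins, along the tool's axes as they then stand; what a row does not reach is not made up. A row lasts 1/10 s, in which the tool goes at most 50 mm and 8.59 degrees, less where a joint would pass 70% of its speed; a pose out of reach is approached as far as the arm can. A call with a gripper value outside its range is refused whole. The fingers move at their own pace and stop on an object; "force" is the grip in N (left out, the last holds). Time passes only in rows, so rows that do not move let the fingers close. It gives the time, the measured TCP pose, the force and the opening at its end, in the units of the state.
- ctrl.get_state(): the state, without advancing time (a new reading comes with each control period).
- ctrl.read_camera(name): name is "scene" or "top"; returns the picture (384x512x3 uint8, red, green, blue); there is no depth.
- ctrl.get_calibration(name): a dict with "camera_matrix" (3x3 intrinsics, pixels), "cam_to_world" (4x4, takes a point from camera to world coordinates). Camera axes: x right, y up, looking along -z (the intrinsics and any distortion apply to the point x, -y, -z); pixel columns grow to the right and rows downward; lengths in m; the calibration is good to about 2 mm. A picture is of the moment at which its call begins. get_calibration takes no time and is no camera call.
- ctrl.sign_off(): hands the job in, once; it reports no verdict.
The state is a dict: "time": time; "qpos": joint angles; "dq": joint speeds; "joint_efforts": joint torques, N m; "eef_pos": TCP position; "tcp_rot": TCP orientation; "contact_force": force on the tool from outside, world axes, zero at the start; "wrist_torque": the same for the moment, N m; "opening": opening from 0.0 (shut) to 1.0 (fully open).
Only numpy, scipy, OpenCV 4.12 (cv2) and the standard library are available. Lean on these libraries where they do the work, as an engineer would, in place of code of your own. Each camera call takes 0.05 s, during which the arm holds its last target. There are 200 camera calls.

### The job

Take up the end play of the small bench arbor: loosen the T-handled set screw on top of the stop collar by about a fifth of a turn anticlockwise, slide the collar along the shaft so that its nose goes into the bearing cup and finds the sprung thrust washer hidden inside, and press it on until it bears on the washer with about 10 N (never more than 20 N). Holding it there, turn the set screw back until it is as tight as it was, so that the collar stays put and keeps its push on the washer, and let go. Do not disturb the lock cylinder and the door knob that stand near it.

Things in the scene. Friction and masses are not known exactly. Their poses are not given: they have to be found in the camera images.
- screw_grip (a point): Middle of the set screw's T-handle on top of the stop collar: a dark steel bar 28 mm long (this point's y), 10 mm thick (its x), 24 mm tall; point half-way up, 91 mm above the bench. Pinch it from above across the 10 mm. The bar's underside is at 79 mm, collar and cup below it end at 63 mm. z up = screw axis. The point travels with the collar and turns with the screw.
- set_screw (a joint): Turn of the set screw, rad, anticlockwise from above positive; at 0 the T-handle is parallel to the shaft. Starts at 0 to 0.1 (tight: holds the collar against over 30 N). The hold falls steadily as it is turned out (15 to 25 N at 0.3) and is gone from 0.6 on; hard stops at -0.25 and 1.6. Takes about 0.2 N m to turn, 0.3 when tightening; stays where left.
- stop_collar (a joint): Place of the stop collar along the shaft, m, growing towards the cup, 0 to 0.081; starts at 0.017 to 0.032; nose tip level with the cup's mouth at 0.037. A knurled steel ring 40 mm across, 16 mm wide, on an 18 mm shaft 40 mm above the bench, with a nose 26 mm across, 45 mm long. Cannot turn. Screw loose: slides with 1 to 2 N friction; may be moved by the T-handle.
- nose_tip (a point): Centre of the end face of the collar's nose, on the shaft axis, 53 mm from the screw's axis towards the cup. Its y axis points along the shaft towards the cup.
- bearing_cup: Fixed dark steel tube along the shaft, 46 mm outside, 34 mm bore, 60 mm long. Origin on the bench, 20 mm before its open mouth; y points along the shaft from the collar into the cup, z up. Hidden inside: a thrust washer on a spring (1.6 to 2 N per mm, no push until touched, 13 mm travel). Its face is 8 to 30 mm inside the mouth, differently each time, not measured: feel for it.
- cup_mouth (a point): Centre of the cup's open mouth, on the shaft axis; y axis along the shaft into the cup.
- lock_cylinder: Brass lock cylinder lying flat, 33 x 63 x 17 mm, behind the arbor; origin at its underside. Bystander.
- door_knob: Nickel door knob standing on its rose, 54 mm across, 58 mm tall, to the right of the arbor; origin at its underside. Bystander.

How it is judged:
On the way, in this order (a step that is already met when the one before it is completed fails the run):
1. the set screw is loosened by about a fifth of a turn (past 0.8 rad) (value of joint set_screw above 0.8 rad), for 0.2 s.
2. with the screw still loose, the collar's nose bears on the hidden washer with more than 5 N (value of joint set_screw above 0.6 rad and contact force between stop_collar and bearing_cup above 5 N), for 0.2 s.
At the end, for the whole second after the job is handed in: the set screw is tight again (below 0.3 rad) and the released collar stays at rest with its nose pressing on the thrust washer inside the cup with 5 to 16 N (value of joint set_screw below 0.3 rad and contact force between stop_collar and bearing_cup between 5 and 16 N and velocity of joint stop_collar between -0.003 and 0.003 m/s); the robot touches nothing.
It fails at once if the nose presses on the thrust washer with more than 20 N (contact force between stop_collar and bearing_cup above 20 N).
It fails at once if the lock cylinder is pushed more than 20 mm (distance of lock_cylinder from where it was at the start of the episode above 0.02 m).
It fails at once if the door knob is pushed more than 20 mm (distance of door_knob from where it was at the start of the episode above 0.02 m).
It also fails if it takes over 51 s, if anything falls off the work surface, if the arm or the gripper's body presses on something with over 40 N, if the wrist force passes 120 N, or if a joint passes its speed limit or range.

## Working session

There is one attempt and no reset: what is moved stays moved. The work goes in short steps, Python scripts to look and compute and a tool call to move; the robot and the scene stay as the last step left them, time stands still between calls to the robot, and variables do not carry over. Pictures are saved under pics/ and viewed, about 8 in all and at most 12, crops included, and the job is handed in when it is done.

Besides the shell and the picture viewer there is one more tool, called as name([rows], argument=value, ...), one row to a line, values as JSON. apply_moves: Moves the arm, as the interface text tells. Its arguments: {"type":"object","properties":{"moves":{"type":"array","items":{"type":"array","items":{"type":"array","items":{"type":"number"}}}},"force":{"type":"number"}},"required":["moves"]}

```bash
mkdir -p pics; python3 - <<'E'
from plant import ctrl
import cv2,numpy as np
s=ctrl.get_state();print(s)
for n in("scene","top"):
    im=ctrl.read_camera(n);cv2.imwrite(f"pics/{n}0.png",im[:,:,::-1])
    print(n,ctrl.get_calibration(n))
E
```

```text
{'time': 0.0, 'qpos': array([ 1.16199399e+00,  2.87171114e-01,  1.57818171e+00,  2.55901303e-05,
        1.27857128e+00, -1.49988992e-01]), 'dq': array([ 8.59829087e-04, -1.39117992e-05,  7.41248978e-04, -1.13734237e-03,
       -1.19668093e-03,  3.90540776e-04]), 'joint_efforts': array([ 1.47498686e-03, -4.05982411e+01, -2.92624766e+01, -3.39497467e-05,
        5.98706290e-03,  7.56525338e-06]), 'eef_pos': array([0.1724517 , 0.6519256 , 0.22994098]), 'tcp_rot': array([ 1.29049381e-01,  9.91637483e-01, -1.11713933e-03, -3.33249861e-04]), 'contact_force': array([-0.93733366, -0.45612816,  0.24830034]), 'wrist_torque': array([0.01802849, 0.04924477, 0.01949117]), 'opening': 1.003464417407098}
scene {'camera_matrix': array([[484.03124582,   0.        , 255.29615865],
       [  0.        , 484.03124582, 196.72941062],
       [  0.        ,   0.        ,   1.        ]]), 'cam_to_world': array([[ 7.77866786e-01,  4.05935929e-01, -4.79728345e-01,
        -8.29416736e-02],
       [-6.28428692e-01,  5.03439384e-01, -5.92980747e-01,
        -5.34446718e-01],
       [ 8.01951636e-04,  7.62735084e-01,  6.46710560e-01,
         7.82895589e-01],
       [ 0.00000000e+00,  0.00000000e+00,  0.00000000e+00,
         1.00000000e+00]])}
top {'camera_matrix': array([[374.84644563,   0.        , 251.54740825],
       [  0.        , 374.84644563, 192.83004676],
       [  0.        ,   0.        ,   1.        ]]), 'cam_to_world': array([[-0.00867356,  0.99201638, -0.12581043,  0.34532704],
       [-0.99980775, -0.00639075,  0.01853712,  0.11657385],
       [ 0.0175851 ,  0.12594702,  0.9918811 ,  0.91304608],
       [ 0.        ,  0.        ,  0.        ,  1.        ]])}
```

View pics/top0.png

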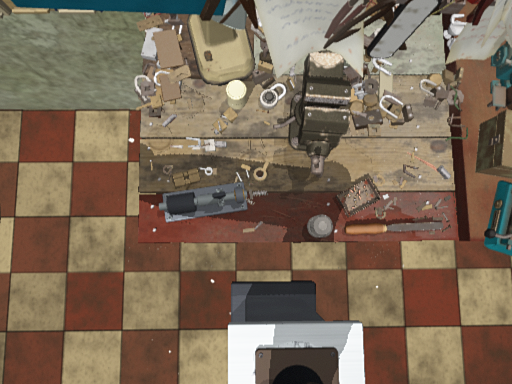

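View pics/scene0.png

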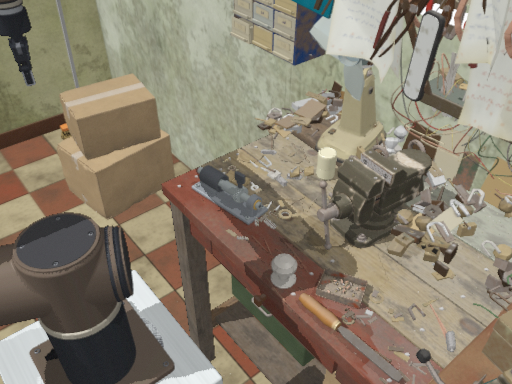

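The arbor is at about (205,201) in the top view, with the dark cup to its left, and at (235,193) in the scene view. The door knob is at (320,226) in the top view. I'll enlarge the arbor.

```bash
python3 - <<'E'
import cv2,numpy as np
a=cv2.imread("pics/top0.png")[175:230,150:275];b=cv2.imread("pics/scene0.png")[155:230,180:305]
f=lambda c:cv2.resize(c,None,fx=6,fy=6,interpolation=cv2.INTER_CUBIC)
cv2.imwrite("pics/c0.png",cv2.resize(np.vstack([f(a),f(b)]),None,fx=.76,fy=.76))
cv2.imwrite("pics/ta.png",f(a)); 
E
```

```text
(no output)
```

View pics/c0.png

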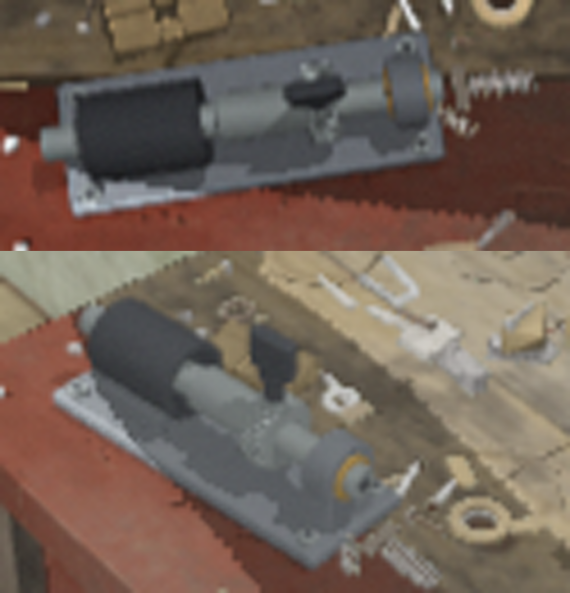

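The handle is in the crop at (315,91) from the top and (274,352) in the scene. The cup mouth is at about (209,121), and the shaft runs from (58,142) to (365,97). I'll turn these into positions.

```bash
cat > h.py <<'E'
import numpy as np
from plant import ctrl
def ray(n,u,v):
    c=ctrl.get_calibration(n);K=c["camera_matrix"];T=c["cam_to_world"]
    d=np.linalg.inv(K)@[u,v,1];d=T[:3,:3]@[d[0],-d[1],-d[2]];return T[:3,3],d/np.linalg.norm(d)
def plane(n,u,v,z):
    o,d=ray(n,u,v);return o+d*(z-o[2])/d[2]
def tri(p,q):
    (a,d),(b,e)=ray("top",*p),ray("scene",*q)
    s=np.linalg.lstsq(np.c_[d,-e],b-a,rcond=None)[0];P,Q=a+s[0]*d,b+s[1]*e
    return (P+Q)/2,np.linalg.norm(P-Q)
E
python3 - <<'E'
from h import *
import cv2
np.set_printoptions(precision=4,suppress=True)
t=lambda x,y:(150+x/4.56-.4,175+y/4.56-.4); s=lambda x,y:(180+x/4.56-.4,155+(y-250.8)/4.56-.4)
print("handle z.1",plane("top",*t(315,91),.1),"tri",tri(t(315,91),s(274,352)))
L=plane("top",*t(58,142),.04);R=plane("top",*t(365,97),.04);d=L-R;d/=np.linalg.norm(d)
print(L,R,"dir",d,np.degrees(np.arctan2(d[1],d[0])))
print("handle ends",plane("top",*t(286,93),.1),plane("top",*t(346,89),.1))
print("mouth",plane("top",*t(209,121),.045),"cup back",plane("top",*t(82,137),.045))
print("mouth scene",plane("scene",*s(200,378),.04))
print("knob",plane("top",320,226,.05))
# handle mask
for n,o in(("top",(175,205,200,240)),("scene",(165,195,230,250))):
    im=cv2.imread(f"pics/{n}0.png");m=(im.max(2)<70).astype(np.uint8)
    k,l,st,c=cv2.connectedComponentsWithStats(m)
    for i in range(1,k):
        if st[i,4]>30 and o[0]<c[i][1]<o[1] and o[2]<c[i][0]<o[3]:
            print(n,st[i],c[i],cv2.minAreaRect(np.argwhere(l==i)[:,::-1].astype(np.float32)))
E
```

```text
handle z.1 [0.4451 0.1731 0.1   ] tri (array([0.445 , 0.174 , 0.0948]), np.float64(0.001876513474855779))
[0.4271 0.3083 0.04  ] [0.4492 0.1517 0.04  ] dir [-0.1397  0.9902  0.    ] 98.03278986448925
handle ends [0.4442 0.187  0.1   ] [0.446  0.1583 0.1   ]
mouth [0.4368 0.2308 0.045 ] cup back [0.4291 0.2951 0.045 ]
mouth scene [0.4412 0.2379 0.04  ]
knob [ 0.3768 -0.0565  0.05  ]
top [212 191  14   8  74] [218.6892 195.0135] ((218.82077026367188, 195.1226348876953), (6.730666637420654, 12.499810218811035), 74.05460357666016)
scene [235 173   9  15  81] [239.1111 180.0247] ((239.0, 180.0), (14.0, 8.0), 90.0)
```

apply_moves([
  [[-0.0322,-0.0327,0,0,0,0,-1],[-0.0322,-0.0327,0,0,0,0,-1],[-0.0322,-0.0327,0,0,0,0,-1],[-0.0322,-0.0327,0,0,0,0,-1],[-0.0322,-0.0327,0,0,0,0,-1],[-0.0322,-0.0327,0,0,0,0,-1],[-0.0322,-0.0327,0,0,0,0,-1],[-0.0322,-0.0327,0,0,0,0,-1],[-0.0322,-0.0327,0,0,0,0,-1],[-0.0322,-0.0327,0,0,0,0,-1],[-0.0322,-0.0327,0,0,0,0,-1],[-0.0322,-0.0327,0,0,0,0,-1]],
], force=60)

```text
time: 1.3
eef_pos: [0.45, 0.159, 0.224]
tcp_rot: [0.123, 0.992, -0.004, -0.003]
contact_force: [1.0, 0.2, -0.2]
opening: 0.995
```

apply_moves([
  [[0,0,0,0,0,8.4,-1],[0,0,0,0,0,8.4,-1],[0,0,0,0,0,8.4,-1],[0,0,0,0,0,8.4,-1],[0,0,0,0,0,8.4,-1],[0,0,0,0,0,8.4,-1],[0,0,0,0,0,8.4,-1],[0,0,0,0,0,8.4,-1],[0,0,0,0,0,0,-1],[0,0,0,0,0,0,-1]],
])

```text
time: 2.3
eef_pos: [0.4499, 0.1509, 0.2191]
tcp_rot: [0.662, 0.749, -0.009, -0.002]
contact_force: [-1.2, 0.1, 0.3]
opening: 1.003
```

```bash
cat >> h.py <<'E'
from scipy.spatial.transform import Rotation as Ro
def st():
    s=ctrl.get_state();R=Ro.from_quat(s["tcp_rot"]).as_matrix()
    print("t",round(s["time"],2),"pos",s["eef_pos"].round(4),"yaw_y",np.degrees(np.arctan2(R[1,1],R[0,1])).round(2),"z",R[:,2].round(4),"F",s["contact_force"].round(2),"M",s["wrist_torque"].round(3),"op",round(s["opening"],3),"q6",s["qpos"][5].round(3))
    return s,R
def to(p,yaw):
    s,R=st();print("tool shift",(R.T@(np.array(p)-s["eef_pos"])).round(4),"az",round(-((yaw-np.degrees(np.arctan2(R[1,1],R[0,1]))+180)%360-180),2))
E
python3 -c "
from h import *
to([.4455,.1735,.13],8)"
```

```text
t 2.3 pos [0.4499 0.1509 0.2191] yaw_y 7.09 z [-0.0147 -0.0097 -0.9998] F [-1.23  0.08  0.26] M [ 0.017 -0.008  0.003] op 1.003 q6 -0.007
tool shift [ 0.0237 -0.0002  0.0889] az -0.91
```

```bash
cat >> h.py <<'E'
def to(p,yaw):
    s,R=st();y=np.radians(yaw);Y=np.array([np.cos(y),np.sin(y),0]);Z=np.array([0,0,-1.]);G=np.c_[np.cross(Y,Z),Y,Z]
    print("tool shift",(R.T@(np.array(p)-s["eef_pos"])).round(4),"rot",np.degrees(Ro.from_matrix(R.T@G).as_rotvec()).round(2),"q",s["qpos"].round(3))
E
python3 -c "
from h import *
to([.4455,.1735,.13],8)"
```

```text
t 2.3 pos [0.4499 0.1509 0.2191] yaw_y 7.09 z [-0.0147 -0.0097 -0.9998] F [-1.23  0.08  0.26] M [ 0.017 -0.008  0.003] op 1.003 q6 -0.007
tool shift [ 0.0237 -0.0002  0.0889] rot [-0.91  0.44 -0.91] q [ 0.114 -0.147  2.057 -0.008  1.247 -0.007]
```

apply_moves([
  [[0.012,0,0.03,-0.9,0.4,-0.9,-1],[0.012,0,0.03,0,0,0,-1],[0,0,0.02,0,0,0,-1],[0,0,0,0,0,0,-1],[0,0,0,0,0,0,-1]],
])

```text
time: 2.8
eef_pos: [0.4473, 0.1751, 0.1381]
tcp_rot: [0.651, 0.759, 0.001, 0.002]
contact_force: [1.0, 0.1, -1.5]
opening: 0.997
```

```bash
python3 - <<'E'
from h import *
import cv2
to([.4455,.1735,.073],8)
f=lambda c:cv2.resize(c,None,fx=5,fy=5,interpolation=cv2.INTER_CUBIC)
a=ctrl.read_camera("top")[165:225,150:270,::-1];b=ctrl.read_camera("scene")[140:200,190:310,::-1]
cv2.imwrite("pics/c1.png",np.vstack([f(a),f(b)]))
E
```

```text
t 2.8 pos [0.4473 0.1751 0.1381] yaw_y 8.7 z [ 3.8e-03 -2.0e-04 -1.0e+00] F [ 0.97  0.14 -1.52] M [-0.007 -0.015  0.022] op 0.997 q6 0.011
tool shift [-0.0013 -0.0023  0.0651] rot [0.22 0.04 0.7 ] q [ 1.620e-01 -5.000e-02  2.126e+00 -1.000e-03  1.061e+00  1.100e-02]
```

View pics/c1.png

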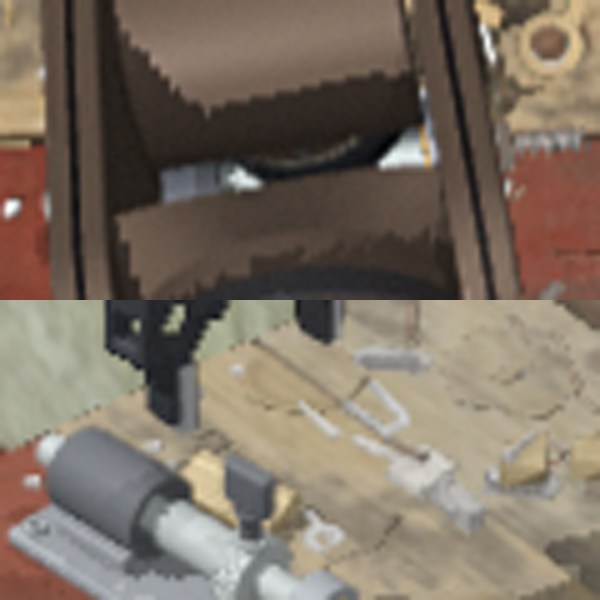

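The scene view shows the two fingers straddling above the handle (crop 250,480). The lock cylinder lies low behind it at (205,475). I'll descend and grip.

apply_moves([
  [[-0.001,-0.002,0.03,0,0,0,-1],[0,0,0.025,0,0,0,-1],[0,0,0.005,0,0,0,-1],[0,0,0,0,0,0,-1]],
])

```text
time: 3.3
eef_pos: [0.4521, 0.1742, 0.0845]
tcp_rot: [0.651, 0.759, 0.007, 0.007]
contact_force: [0.2, 0.5, 0.2]
opening: 1.001
```

```bash
python3 - <<'E'
from h import *
to([.4455,.1735,.073],8)
E
```

```text
t 3.3 pos [0.4521 0.1742 0.0845] yaw_y 8.72 z [ 0.0192  0.0022 -0.9998] F [0.2  0.45 0.23] M [-0.094 -0.061 -0.033] op 1.001 q6 0.007
tool shift [ 0.0003 -0.0069  0.0114] rot [1.1  0.04 0.72] q [ 1.580e-01  3.400e-02  2.157e+00 -1.000e-03  9.320e-01  7.000e-03]
```

apply_moves([
  [[0,-0.006,0.01,1.1,0,0.7,-1],[0,0,0,0,0,0,-1],[0,0,0,0,0,0,-1]],
])

```text
time: 3.6
eef_pos: [0.4485, 0.1736, 0.0774]
tcp_rot: [0.656, 0.755, 0.002, 0.002]
contact_force: [-0.3, -0.9, 0.9]
opening: 1.001
```

```bash
python3 - <<'E'
from h import *
to([.4455,.1735,.073],8)
E
```

```text
t 3.6 pos [0.4485 0.1736 0.0774] yaw_y 7.96 z [ 4.7e-03  1.0e-04 -1.0e+00] F [-0.26 -0.87  0.86] M [0.    0.003 0.046] op 1.001 q6 0.02
tool shift [ 0.0003 -0.003   0.0044] rot [ 0.27  0.03 -0.04] q [ 1.58e-01  4.60e-02  2.16e+00 -1.00e-03  9.31e-01  2.00e-02]
```

apply_moves([
  [[0,-0.003,0.004,0.3,0,0,-1],[0,0,0,0,0,0,-1],[0,0,0,0,0,0,0.3],[0,0,0,0,0,0,0.3],[0,0,0,0,0,0,0.6],[0,0,0,0,0,0,0.6]],
], force=50)

```text
time: 4.2
eef_pos: [0.4463, 0.1734, 0.0746]
tcp_rot: [0.656, 0.755, 0.001, 0.001]
contact_force: [-1.2, 0.3, 0.5]
opening: 0.327
```

apply_moves([
  [[0,0,0,0,0,0,1],[0,0,0,0,0,0,1],[0,0,0,0,0,0,1],[0,0,0,0,0,0,1]],
])

```text
time: 4.6
eef_pos: [0.4458, 0.1733, 0.0748]
tcp_rot: [0.655, 0.756, -0.0, 0.001]
contact_force: [-1.1, -0.1, 0.2]
opening: 0.108
```

```bash
python3 - <<'E'
from h import *
to([.4455,.1735,.073],8)
E
```

```text
t 4.6 pos [0.4458 0.1733 0.0748] yaw_y 8.14 z [ 6.0e-04 -1.2e-03 -1.0e+00] F [-1.05 -0.12  0.21] M [0.003 0.141 0.156] op 0.108 q6 0.018
tool shift [ 0.0002 -0.0003  0.0018] rot [0.02 0.07 0.14] q [ 1.590e-01  4.700e-02  2.164e+00 -2.000e-03  9.300e-01  1.800e-02]
```

apply_moves([
  [[0,0,0,0,0,-6,1],[0,0,0,0,0,-6,1],[0,0,0,0,0,-6,1]],
])

```text
time: 4.9
eef_pos: [0.4462, 0.1735, 0.0747]
tcp_rot: [0.526, 0.85, 0.001, 0.001]
contact_force: [-0.6, 0.0, 0.7]
opening: 0.108
```

```bash
python3 - <<'E'
from h import *
to([.4458,.1733,.0745],64)
E
```

```text
t 4.9 pos [0.4462 0.1735 0.0747] yaw_y 26.49 z [ 1.5e-03  3.0e-04 -1.0e+00] F [-0.61  0.03  0.67] M [-0.023  0.134 -0.159] op 0.108 q6 -0.304
tool shift [ 0.     -0.0004  0.0002] rot [  0.07   0.05 -37.51] q [ 0.158  0.047  2.164  0.     0.928 -0.304]
```

Turning cleanly. I'll continue to about 57° in total.

apply_moves([
  [[0,0,0,0,0,-7,1],[0,0,0,0,0,-7,1],[0,0,0,0,0,-7,1],[0,0,0,0,0,-7,1],[0,0,0,0,0,-7,1],[0,0,0,0,0,-4,1],[0,0,0,0,0,0,1],[0,0,0,0,0,0,1],[0,0,0,0,0,0,1],[0,0,0,0,0,0,1]],
])

```text
time: 5.9
eef_pos: [0.4466, 0.1741, 0.0746]
tcp_rot: [0.206, 0.979, 0.002, 0.0]
contact_force: [-1.6, 0.5, 0.9]
opening: 0.105
```

```bash
python3 - <<'E'
from h import *
import cv2
to([.4458,.1733,.0745],64)
f=lambda c:cv2.resize(c,None,fx=6,fy=6,interpolation=cv2.INTER_CUBIC)
cv2.imwrite("pics/c2.png",f(ctrl.read_camera("scene")[140:220,190:310,::-1]))
E
```

```text
t 5.9 pos [0.4466 0.1741 0.0746] yaw_y 66.22 z [ 0.0017  0.0047 -1.    ] F [-1.62  0.52  0.86] M [-0.023  0.162  0.133] op 0.105 q6 -1.002
tool shift [ 0.0004 -0.0011  0.0001] rot [ 0.28 -0.02  2.22] q [ 0.157  0.048  2.164  0.005  0.927 -1.002]
```

View pics/c2.png

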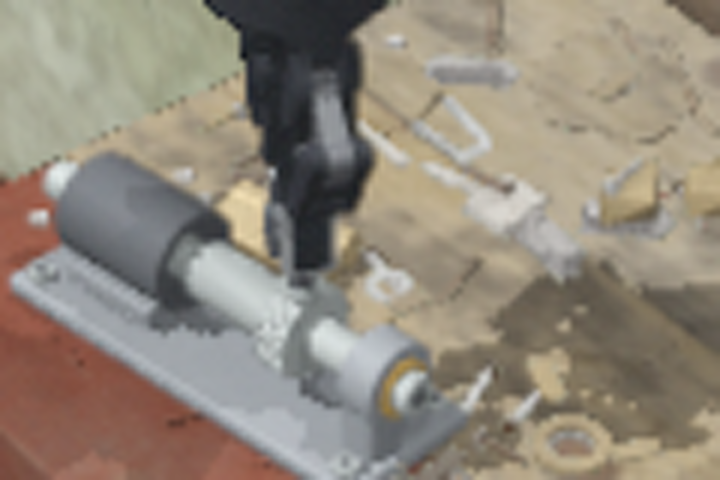

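The gripper holds the handle at 58° turned, with the nose not yet in the cup. I'll slide along the shaft.

apply_moves([
  [[0.0016,0.0025,0,0.3,0,0,1],[0.0016,0.0025,0,0,0,0,1],[0.0016,0.0025,0,0,0,0,1],[0.0016,0.0025,0,0,0,0,1],[0,0,0,0,0,0,1]],
])

```text
time: 6.45
eef_pos: [0.4448, 0.1865, 0.0746]
tcp_rot: [0.206, 0.979, -0.001, 0.0]
contact_force: [-1.3, 0.5, 1.8]
opening: 0.106
```

```bash
cat >> h.py <<'E'
D=np.array([-.139,.990,0])
def sl(p0=[.4458,.1733,.0745]):
    s,R=st();v=s["eef_pos"]-p0
    print("along",(v@D*1000).round(2),"side",(v@[.99,.139,0]*1000).round(2),"Falong",(s["contact_force"]@D).round(2),"D in tool",(R.T@D).round(3))
E
python3 -c "
from h import *
sl()"
```

```text
t 6.45 pos [0.4448 0.1865 0.0746] yaw_y 66.21 z [-1.0e-04 -1.5e-03 -1.0e+00] F [-1.27  0.5   1.79] M [-0.002  0.128  0.1  ] op 0.106 q6 -0.968
along 13.19 side 0.87 Falong 0.67 D in tool [ 0.526  0.85  -0.001]
```

apply_moves([
  [[0.001,0.0017,0,0,0,0,1],[0.001,0.0017,0,0,0,0,1],[0,0,0,0,0,0,1]],
])

```text
time: 6.75
eef_pos: [0.4442, 0.1909, 0.0746]
tcp_rot: [0.206, 0.979, -0.001, -0.0]
contact_force: [-1.2, -0.9, 2.1]
opening: 0.111
```

apply_moves([
  [[0.001,0.0017,0,0,0,0,1],[0.001,0.0017,0,0,0,0,1],[0,0,0,0,0,0,1]],
])

```text
time: 7.05
eef_pos: [0.4436, 0.1951, 0.0746]
tcp_rot: [0.206, 0.979, -0.001, -0.0]
contact_force: [-1.8, -0.9, 1.8]
opening: 0.109
```

```bash
python3 -c "
from h import *
sl()"
```

```text
t 7.05 pos [0.4436 0.1951 0.0746] yaw_y 66.21 z [-7.0e-04 -1.5e-03 -1.0e+00] F [-1.81 -0.88  1.85] M [0.025 0.12  0.169] op 0.109 q6 -0.949
along 21.85 side 0.86 Falong -0.62 D in tool [ 0.527  0.85  -0.001]
```

apply_moves([
  [[0.001,0.0017,0,0,0,0,1],[0.0005,0.0009,0,0,0,0,1],[0,0,0,0,0,0,1]],
])

```text
time: 7.35
eef_pos: [0.4432, 0.1976, 0.0746]
tcp_rot: [0.206, 0.979, -0.002, -0.0]
contact_force: [-1.7, -1.2, 1.2]
opening: 0.105
```

apply_moves([
  [[0.001,0.0017,0,0,0,0,1],[0.0005,0.0009,0,0,0,0,1],[0,0,0,0,0,0,1]],
])

```text
time: 7.65
eef_pos: [0.4431, 0.1987, 0.0746]
tcp_rot: [0.205, 0.979, -0.004, 0.0]
contact_force: [-1.0, -4.0, 2.4]
opening: 0.108
```

```bash
python3 -c "
from h import *
sl()"
```

```text
t 7.65 pos [0.4431 0.1987 0.0746] yaw_y 66.3 z [-0.0013 -0.0082 -1.    ] F [-1.04 -4.01  2.35] M [-0.377  0.185 -0.009] op 0.108 q6 -0.935
along 25.55 side 0.84 Falong -3.82 D in tool [ 0.525  0.851 -0.008]
```

Contact with the washer at about 25 mm of travel. I'll press gently.

apply_moves([
  [[0.001,0.0017,0,0,0,0,1],[0.001,0.0017,0,0,0,0,1]],
])

```text
time: 7.85
eef_pos: [0.4429, 0.2004, 0.0746]
tcp_rot: [0.205, 0.979, -0.007, 0.001]
contact_force: [-1.6, -10.1, 2.4]
opening: 0.106
```

```bash
python3 -c "
from h import *
sl()"
```

```text
t 7.85 pos [0.4429 0.2004 0.0746] yaw_y 66.35 z [-0.0016 -0.0138 -0.9999] F [ -1.57 -10.05   2.43] M [-1.227  0.153  0.008] op 0.106 q6 -0.926
along 27.2 side 0.86 Falong -9.73 D in tool [ 0.524  0.851 -0.013]
```

apply_moves([
  [[0.0008,0.0013,0,0,0,0,1],[0.0004,0.0007,0,0,0,0,1],[0.0004,0.0007,0,0,0,0,1]],
])

```text
time: 8.15
eef_pos: [0.4429, 0.2003, 0.0746]
tcp_rot: [0.205, 0.979, -0.01, 0.001]
contact_force: [-1.5, -6.3, 3.6]
opening: 0.109
```

```bash
python3 -c "
from h import *
sl()"
```

```text
t 8.15 pos [0.4429 0.2003 0.0746] yaw_y 66.35 z [-0.0022 -0.0208 -0.9998] F [-1.48 -6.33  3.64] M [-0.617  0.162  0.036] op 0.109 q6 -0.918
along 27.11 side 0.86 Falong -6.06 D in tool [ 0.524  0.851 -0.02 ]
```

apply_moves([
  [[0.0012,0.0019,0,-0.6,0.2,0,1],[0.0012,0.0019,0,-0.6,0.2,0,1],[0.0008,0.0013,0,-0.2,0,0,1]],
])

```text
time: 8.45
eef_pos: [0.4427, 0.2012, 0.0746]
tcp_rot: [0.204, 0.979, -0.003, 0.001]
contact_force: [-0.6, -8.3, 2.4]
opening: 0.11
```

```bash
python3 -c "
from h import *
sl()"
```

```text
t 8.45 pos [0.4427 0.2012 0.0746] yaw_y 66.47 z [ 9.e-04 -7.e-03 -1.e+00] F [-0.6  -8.35  2.39] M [-1.272  0.162 -0.134] op 0.11 q6 -0.934
along 28.08 side 0.83 Falong -8.18 D in tool [ 0.523  0.852 -0.007]
```

apply_moves([
  [[0.0015,0.0024,0,-0.4,0,0,1],[0.0014,0.0023,0,-0.3,0,0,1],[0.0012,0.0019,0,-0.3,0,0,1],[0.0011,0.0018,0,-0.3,0,0,1]],
])

```text
time: 8.85
eef_pos: [0.4425, 0.2021, 0.0746]
tcp_rot: [0.203, 0.979, -0.002, 0.005]
contact_force: [1.3, -11.1, 2.9]
opening: 0.111
```

```bash
python3 -c "
from h import *
sl()"
```

```text
t 8.85 pos [0.4425 0.2021 0.0746] yaw_y 66.59 z [ 0.009  -0.0067 -0.9999] F [  1.25 -11.09   2.89] M [-1.65   0.205 -0.184] op 0.111 q6 -0.932
along 28.96 side 0.78 Falong -11.15 D in tool [ 0.521  0.853 -0.008]
```

apply_moves([
  [[0.001,0.0017,0,-0.3,0.4,5,1],[0.0012,0.0016,0,-0.3,0.2,8,1],[0.0014,0.0014,0,-0.2,0.2,8,1]],
])

```text
time: 9.15
eef_pos: [0.4423, 0.2016, 0.0746]
tcp_rot: [0.381, 0.925, -0.001, 0.002]
contact_force: [-0.6, -10.3, 2.5]
opening: 0.11
```

```bash
python3 -c "
from h import *
sl()"
```

```text
t 9.15 pos [0.4423 0.2016 0.0746] yaw_y 45.26 z [ 0.0032 -0.0033 -1.    ] F [ -0.6  -10.31   2.52] M [-1.696  0.168  0.287] op 0.11 q6 -0.566
along 28.55 side 0.5 Falong -10.12 D in tool [ 0.796  0.605 -0.004]
```

apply_moves([
  [[0.0018,0.0013,0,-0.2,0.2,8,1],[0.0019,0.0011,0,-0.2,0.2,8,1],[0.002,0.0009,0,-0.2,0.2,8,1],[0.002,0.0006,0,-0.1,0.2,7,1]],
])

```text
time: 9.55
eef_pos: [0.4418, 0.2013, 0.0747]
tcp_rot: [0.619, 0.786, -0.002, 0.004]
contact_force: [-0.4, -10.4, 3.5]
opening: 0.106
```

```bash
python3 -c "
from h import *
sl()"
```

```text
t 9.55 pos [0.4418 0.2013 0.0747] yaw_y 13.58 z [ 0.004 -0.008 -1.   ] F [ -0.38 -10.38   3.52] M [-1.64   0.285  0.292] op 0.106 q6 -0.008
along 28.32 side -0.07 Falong -10.22 D in tool [ 0.995  0.097 -0.008]
```

apply_moves([
  [[0.002,0.0002,0,0,0.2,5,1],[0.001,0,0,0,0,1.5,1],[0,0,0,0,0,0,1],[0,0,0,0,0,0,1],[0,0,0,0,0,0,1]],
])

```text
time: 10.05
eef_pos: [0.4417, 0.201, 0.0747]
tcp_rot: [0.663, 0.749, -0.004, 0.005]
contact_force: [-1.6, -3.8, 1.2]
opening: 0.108
```

```bash
python3 -c "
from h import *
sl()"
```

```text
t 10.05 pos [0.4417 0.201  0.0747] yaw_y 6.96 z [ 0.0024 -0.0122 -0.9999] F [-1.56 -3.8   1.23] M [-0.389  0.185  0.23 ] op 0.108 q6 0.112
along 28.04 side -0.23 Falong -3.54 D in tool [ 0.999 -0.018 -0.012]
```

Screw is back to its start angle, and the wrist load drops while the collar stays. I'll release and rise.

apply_moves([
  [[0,0,0,0,0,0,0.6],[0,0,0,0,0,0,0.2],[0,0,0,0,0,0,-0.3],[0,0,0,0,0,0,-0.3],[0,0,0,0,0,0,-0.3],[0,0,-0.02,0,0,0,-0.3],[0,0,-0.04,0,0,0,-0.3],[0,0,-0.05,0,0,0,-0.3],[0,0,-0.04,0,0,0,-0.3],[0,0,0,0,0,0,-0.3],[0,0,0,0,0,0,-0.3]],
])

```text
time: 11.15
eef_pos: [0.4401, 0.2045, 0.2283]
tcp_rot: [0.664, 0.748, -0.002, 0.003]
contact_force: [-0.0, 0.3, -0.6]
opening: 0.647
```

```bash
python3 - <<'E'
from h import *
import cv2
sl()
im=ctrl.read_camera("scene")[:,:,::-1];cv2.imwrite("pics/s3.png",im)
f=lambda c:cv2.resize(c,None,fx=6,fy=6,interpolation=cv2.INTER_CUBIC)
cv2.imwrite("pics/c3.png",f(im[140:220,190:310]))
m=(im.max(2)<70).astype(np.uint8);k,l,t,c=cv2.connectedComponentsWithStats(m)
for i in range(1,k):
    if t[i,4]>30 and 150<c[i][1]<200 and 215<c[i][0]<260:print(t[i],c[i],plane("scene",*c[i],.091))
print("start",plane("scene",239.11,180.02,.091))
E
```

```text
t 11.15 pos [0.4401 0.2045 0.2283] yaw_y 6.76 z [ 0.0012 -0.0067 -1.    ] F [-0.03  0.27 -0.61] M [-0.033  0.024  0.004] op 0.647 q6 0.113
along 31.68 side -1.29 Falong 0.27 D in tool [ 0.999 -0.021 -0.007]
start [0.43868404 0.16968101 0.091     ]
```

View pics/c3.png

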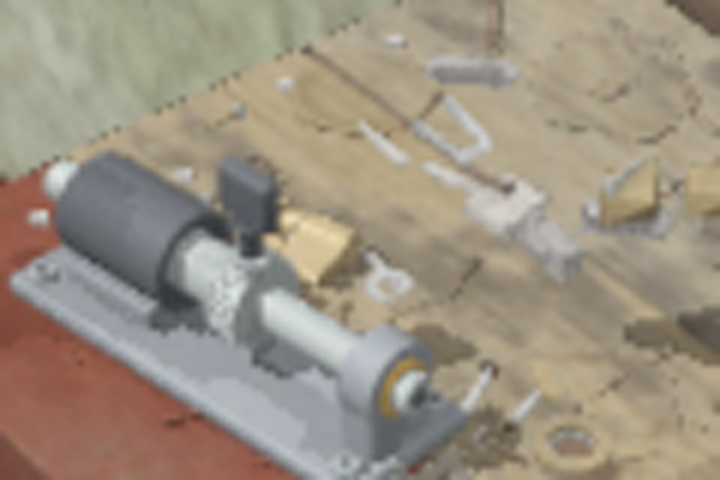

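The gripper is clear, the handle is parallel to the shaft at crop (248,195), the nose is inside the cup, and the lock cylinder looks undisturbed. I'll check the travel by template matching against the first picture before handing in.

```bash
python3 - <<'E'
from h import *
import cv2
a=cv2.imread("pics/scene0.png");b=cv2.imread("pics/s3.png")
f=lambda c:cv2.resize(c,None,fx=5,fy=5,interpolation=cv2.INTER_CUBIC)
x,y,w,h=232,168,16,26
A=f(a)[y*5:(y+h)*5,x*5:(x+w)*5];B=f(b)[145*5:200*5,215*5:260*5]
_,s,_,p=cv2.minMaxLoc(cv2.matchTemplate(B,A,cv2.TM_CCOEFF_NORMED))
q=np.array([215+p[0]/5,145+p[1]/5]);c=np.array([8,10])
d=plane("scene",*(q+c),.091)-plane("scene",x+8,y+10,.091)
print(s,q-[x,y],d,"along mm",d@D*1000)
for n in["scene"]:
    A=a[255:290,268:302];_,s,_,p=cv2.minMaxLoc(cv2.matchTemplate(b,A,cv2.TM_CCOEFF_NORMED));print("knob",s,p)
E
```

```text
0.6616786122322083 [-8.4 -5. ] [-0.00375388  0.02743689  0.        ] along mm 27.68431421871472
knob 0.9986791014671326 (268, 255)
```

```bash
python3 -c "
from plant import ctrl
print(ctrl.sign_off())"
```

```text
the job is handed in; nothing more can be done
None
```

The collar is set against the thrust washer, the set screw is tight again, and the job was handed in at about 11 s of the 51 s allowed. No verdict came back.

**What I did:** I pinched the T-handle and turned it out about 58° (roughly 1.0 rad). I then slid the collar until it met the washer after about 24 to 25 mm of travel, and pressed on to about 28.5 mm. With about 10 N still on it, I turned the screw back to within about 1° of its starting angle, slightly tighter. Then I let go and raised the gripper clear.

**Last checks:**
- **Push on the washer:** the wrist read about 10 N while I tightened, and never more than about 11 N at any reading. Allowing for friction and a spring of about 1.8 N/mm, I estimate 7 to 9 N remains. It could not be measured directly after release.
- **Collar position:** by image matching the handle moved 27.7 mm, against about 28.3 mm by the arm. They agree to within about 0.6 mm, so there was no clear spring-back, though the match score was only 0.66.
- **Bystanders:** the door knob's position in the picture had not changed. The lock cylinder looked undisturbed by eye only.
- **Clear of the work:** the tool force was near 0 with the gripper above everything.

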